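# Back off the left-hand stake clamp with the deep T-key

### The arm

A 6-joint arm with a two-finger parallel gripper is mounted at the origin on the work surface. World frame = base frame: x ahead of the robot, y to its left, z up, the work surface at z = 0. Lengths are in mm, angles in degrees, forces in N, time in s.
With the tool pointing down it reaches from about 250 to 850 mm from the base axis. Payload 12.5 kg.
Tool frame: the origin (TCP) lies at the very end of the fingers, on their centre line; the grasp point (between the pads) lies bot.pinch_z behind it (bot.pinch_z is the distance from the TCP to the grasp point, in mm); z points along the fingers, y is the line along which they close (so a half turn about z gives the same grasp; the last joint's range is limited). The gripper opens to 93 mm and grips with 3 to 60 N. Pads are 15 mm wide; open, the fingers measure 128 mm over their backs; the gripper's body (75 mm by 188 mm) begins 65 mm behind the grasp point.
Start: joints at [-81.91, 20.094, 94.641, -0, 65.266, -4.847], TCP at [123.158, -536.019, 218.633] pointing down, gripper open.
Joint ranges: [-157.81, 157.81], [-45, 120.19], [0.68, 151.7], [-89.99, 269.99], [4.06, 180], [-164.3, 164.3]. Speed limits (degrees/s): [127.2, 127.2, 159.86, 180, 180, 180].

### API

Orientations are given as [roll, pitch, yaw] about the fixed x, y, z axes, in that order (R = Rz(yaw) Ry(pitch) Rx(roll)).
In Python, from plant import bot, gripper_to, kin, vision, close_job gives the robot as it stands. Calls block until the motion is done:
- bot.goto(position, orientation): joint-space move of the TCP to a pose.
- bot.line_to(position, rotation=None, velocity=150, f_stop=None): straight line of the TCP; rotation=None keeps the orientation; velocity is the mean speed in mm/s. With f_stop (N) it stops when the force on the tool has changed by that much, and returns True; else False.
- bot.movej(angles): joint-space move.
- gripper_to(opening, strength=None): finger opening in mm; strength is the grip in N (None keeps the last); returns when the fingers have stopped.
- bot.dwell(seconds).
- kin.inverse_kinematics(position, orientation): joint angles nearest the present ones, or None.
- bot.state(): the state.
- vision.snapshot(name): name is "side" or "top"; returns a dict with "color" (384x512x3 uint8, red, green, blue), "depth" (384x512 float32, mm along the optical axis (not along the pixel's ray), 0 where there is no reading), "fx", "fy", "cx", "cy" (pixels), "extrinsics" (4x4, takes a point from world to camera coordinates). Camera axes: x right, y down, z forward; pixel columns grow to the right and rows downward; lengths in mm; the calibration is good to about 2 mm. A picture is of the moment at which its call begins.
A pose or a line that the arm cannot do raises bot.MotionError and nothing moves.
- close_job(): hands the job in; it is judged then, once.
The state is a dict: "time": time; "qpos": joint angles; "joint_vel": joint speeds; "joint_torque": joint torques, N m; "ee_pos": TCP position; "tcp_rot": TCP orientation; "contact_force": force on the tool from outside, world axes, zero at the start; "moment": the same for the moment, N m; "width": finger opening in mm; "grip_force": force on a finger pad.
Only numpy, scipy, OpenCV 4.12 (cv2) and the standard library are available. Lean on these libraries where they do the work, as an engineer would, in place of code of your own. Each camera call takes 0.05 s, during which the arm holds its last target. There are 200 camera calls.

### The job

Free the polishing stake: take the T-key from its wooden stand, lower it down the deep shaft of the iron stake clamp until its socket drops right down over the square screw head at the bottom, and back the screw off as far as it will go. The screw has a left-hand thread, so it loosens clockwise seen from above; do not tighten it any further. Leave the key standing upright on the screw, fully down, let go of it, and do not disturb the other things on the bench.

Things in the scene. Friction and masses are not known exactly. Their poses are not given: they have to be found in the camera images.
- key: the loose steel T-key, 179 mm tall overall, 0.45 kg, standing upright in its stand. Origin at the centre of its foot, z up along the shank, x along the cross-bar. The foot is a square tube 35.6 mm outside and 42 mm deep with a 25.6 mm square hole open downwards, flats parallel to x and y; a round shank 18 mm thick rises from it to the cross-bar
- key_bar (a point): the centre of the T-key's cross-bar, 170 mm above the foot; the bar is a flat-sided bar 115 mm long (key x), 16 mm thick (key y) and 18 mm high, to be pinched across its 16 mm at the middle
- key_foot (a point): the centre of the open lower end of the T-key's socket. Off the flats it stops on the stem's corners, about 20 mm above the shaft floor; within about 10 degrees of the flats (repeating every 90) it drops the whole way and rests flat on the floor, where the key stands by itself when let go, with about 10 degrees of free play each way
- stand: the fixed wooden stand of the key, 90 x 90 x 72 mm, with a 43 mm square cell open at the top whose floor is 12 mm above the bench: the key must be raised at least 60 mm to leave it. Origin at the centre of its underside
- clamp: the fixed blackened iron stake clamp. Origin on the bench, under the axis of the shaft; the shaft block is 108 x 108 x 120 mm centred there. Towards its +x lie the bed, the jaws and a steel mushroom stake, up to 150 mm high and reaching 175 mm from the shaft axis
- shaft_mouth (a point): the centre of the shaft's open top, 120 mm above the bench; the shaft is 60 mm square inside and upright
- shaft_floor (a point): the centre of the shaft's floor, 20 mm above the bench. The screw head stands here on the shaft axis: a 22 mm square stem 20 mm tall, topped by a round pilot, 24 mm wide, tapering over 18 mm to 8 mm, that centres the key (38 mm in all). The stem's turn about the vertical differs each time, has nothing to do with the clamp's yaw and is not reported: it must be felt
- screw (a joint): turn of the screw from its start, rad: positive = clockwise from above = loosening, to a hard stop at 2.6; negative = tightened further (can be forced to -0.3, but is not to be). It takes about 0.2 N m to turn and stays where it is left; a foot pressed lightly on the stem does not drag it round. The screw does not rise; it opens the jaw 4 mm per rad
- burner: bystander: pierced copper incense burner, 92 mm wide, 118 mm tall, origin under its foot
- tongs: bystander: blackened iron tongs lying flat, 210 mm long, origin under the rivet
- cup: bystander: lidded copper measuring cup, 70 mm wide, 101 mm tall, origin under its foot
- finial: bystander: cast brass lid finial standing up, 52 mm wide, 82 mm tall, origin under its foot
- bowl: bystander: copper bowl, 130 mm wide, 50 mm tall, origin under its foot
- hammer: bystander: a hammer lying on the bench
Things that resemble listed ones, but are neither listed nor needed, are in the scene too. What is shaped like the key but black or pink is not meant.

How it is judged (in metres and radians):
On the way:
1. the key's socket is fully down over the screw head, before the screw has been turned far (z of key_foot in the frame of shaft_floor below 0.007 m and horizontal distance between key_foot and shaft_floor below 0.007 m and angle between key's own z axis and vertical below 0.15 rad and value of joint screw below 1 rad), for 0.1 s.
At the end, for the whole second after the job is handed in: the screw is backed off clockwise to its stop (beyond 2.3 of 2.6 rad), and the key stands still and upright (within 0.15 rad) on the screw, its foot within 7 mm of the shaft floor and of the shaft axis (value of joint screw above 2.3 rad and z of key_foot in the frame of shaft_floor below 0.007 m and horizontal distance between key_foot and shaft_floor below 0.007 m and angle between key's own z axis and vertical below 0.15 rad and linear speed of key below 0.02 m/s); the robot touches nothing.
It fails at once if the screw is tightened further, by more than 0.15 rad (value of joint screw below -0.15 rad).
It fails at once if a bystander is moved by more than 30 mm (distance of any of burner, tongs, cup, finial, bowl, hammer from where it was at the start of the episode above 0.03 m).
It also fails if it takes over 72 s, if anything falls off the work surface, if the arm or the gripper's body presses on something with over 40 N, if the wrist force passes 120 N, or if a joint passes its speed limit or range.

## Working session

There is one attempt and no reset: what is moved stays moved. The work goes in short steps, each a Python script; the robot and the scene stay as the last script left them, time stands still between calls to the robot, and variables do not carry over. Pictures are saved under pics/ and viewed, at most 10 in all, crops included, and the job is handed in when it is done.

```bash
ls; mkdir -p pics; python3 - <<'E'
from plant import bot,vision
import cv2,numpy as np
for n in("top","side"):
    s=vision.snapshot(n);cv2.imwrite(f"pics/{n}0.png",s["color"][:,:,::-1]);np.savez(f"{n}0.npz",**s)
    print(n,s["fx"],s["cx"],s["cy"],np.round(s["extrinsics"],3).tolist())
print(bot.state(),bot.pinch_z)
E
```

```text
pics
top 496.68207105255885 250.06983866999815 200.23430793902008 [[-0.028, -1.0, -0.006, 6.443], [-0.985, 0.029, -0.171, 579.749], [0.171, 0.001, -0.985, 1714.02], [0.0, 0.0, 0.0, 1.0]]
side 466.76116282468803 251.60427124828445 186.59328460824935 [[-0.771, -0.637, -0.001, 415.056], [-0.451, 0.547, -0.706, 343.453], [0.45, -0.543, -0.709, 1176.343], [0.0, 0.0, 0.0, 1.0]]
{'time': 0.1, 'qpos': array([-8.19105195e+01,  2.01200042e+01,  9.46724285e+01, -2.04707918e-04,
        6.52668028e+01, -4.84653752e+00]), 'joint_vel': array([ 0.16361893, -0.15103664, -0.07093845, -0.07236151,  0.00254118,
        0.0211515 ]), 'joint_torque': array([ 5.80251326e-04, -4.98026061e+01, -2.85705221e+01,  6.99849520e-02,
        2.39045575e-02, -2.71549055e-05]), 'ee_pos': array([ 123.11135662, -535.72717274,  218.17285192]), 'tcp_rot': array([-1.79940961e+02, -4.81946759e-03,  1.29361013e+01]), 'contact_force': array([0.62070645, 0.10336946, 1.39929142]), 'moment': array([0.00298189, 0.01314928, 0.05633866]), 'grip_force': 0.0, 'width': 93.20861669083} 18.8
```

View pics/top0.png

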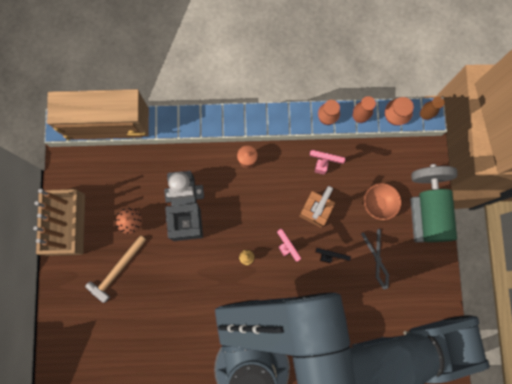

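View pics/side0.png

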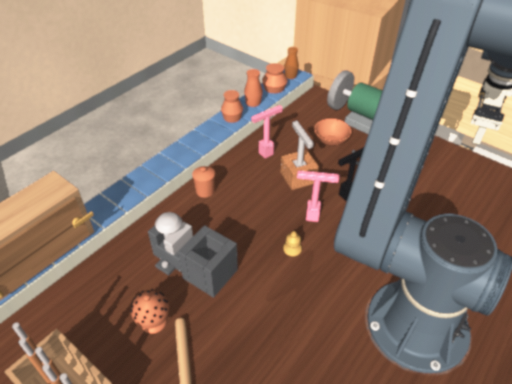

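Key candidates in the top view are pink (325,158), pink (288,246), black lying (333,256), and steel in the wooden stand (320,205). I choose the steel one. The clamp is at (184,210), with its shaft at about (184,222) and the stake towards the top of the image. Next I measure from both depth views and check a close crop.

```bash
cat > h.py <<'E'
import numpy as np,cv2
def cloud(s):
    d=s["depth"].astype(float);v,u=np.mgrid[:384,:512]
    c=np.stack([(u-s["cx"])/s["fx"]*d,(v-s["cy"])/s["fy"]*d,d,np.ones_like(d)],-1)
    w=c@np.linalg.inv(s["extrinsics"]).T
    w[d<=0]=np.nan
    return w[...,:3]
def sel(w,c,r,z0,z1):
    m=(np.hypot(w[...,0]-c[0],w[...,1]-c[1])<r)&(w[...,2]>z0)&(w[...,2]<z1)
    return w[m]
def rect(p):
    (c,s,a)=cv2.minAreaRect(p[:,:2].astype(np.float32)); return np.round(c,1),np.round(s,1),round(a,1)
E
python3 - <<'E'
from h import *
S={n:np.load(n+"0.npz") for n in("top","side")}
W={n:cloud(S[n]) for n in S}
t=W["top"]
k=t[205,320];c=t[222,184];print(k,c,t[205,184])
for n in W:
    b=sel(W[n],k,80,165,230);print(n,"bar",len(b),rect(b),np.percentile(b[:,2],[5,50,95]),np.median(b,0))
    q=b[:,:2]-b[:,:2].mean(0);e,V=np.linalg.eigh(q.T@q);print(" axis",np.degrees(np.arctan2(*V[::-1,1])))
    b=sel(W[n],k,80,60,82);print("stand",len(b),rect(b),np.median(b[:,2]))
    b=sel(W[n],c,85,112,128);print("block",len(b),rect(b),np.median(b[:,2]))
    b=sel(W[n],c,200,130,170);print("stake",len(b),rect(b),b.mean(0))
    b=sel(W[n],c,30,0,100);print("shaftin",len(b),b.mean(0),b[:,2].max(),b[:,2].min())
i=S["top"]["color"][:,:,::-1]
a=cv2.resize(i[175:235,290:350],(400,400),interpolation=2);b=cv2.resize(i[165:245,145:225],(400,400),interpolation=2)
cv2.imwrite("pics/crop1.png",np.hstack([a,b]))
E
```

```text
[ 533.28458749 -237.89590188  188.10988021] [507.95607931 224.13444578  55.12447628] [557.35747841 214.69286557 121.99170493]
top bar 179 (array([ 540.9, -245.9]), array([ 16.3, 114.1]), 59.2) [181.17708661 190.24198127 195.39810046] [ 542.16627456 -245.4772721   190.24198127]
 axis 150.0188943824637
stand 493 (array([ 541.5, -246.3]), array([89.3, 92.4]), 61.3) 70.60088694117235
block 678 (array([504.4, 220. ]), array([109.5, 108.8]), 4.9) 119.63647855827844
stake 309 (array([570. , 227.3]), array([196.2,  68.4]), 2.3) [632.51311733 228.95717957 141.45757661]
shaftin 226 [511.96368169 227.59116522  35.2192043 ] 98.16996192943247 8.044082121871725
side bar 215 (array([ 539.4, -242.1]), array([ 18. , 115.2]), 60.1) [173.48095001 186.87568018 191.21117084] [ 537.06651114 -237.72879436  186.87568018]
 axis 150.72866525462038
stand 502 (array([ 541.5, -243.8]), array([91.9, 94.8]), 61.1) 69.30745181158494
block 1066 (array([502.3, 223.3]), array([110.3, 109.7]), 3.7) 117.89230249779104
stake 369 (array([631. , 235.4]), array([66.6, 60.4]), 64.7) [627.78963948 238.22314885 140.12853934]
shaftin 83 [532.05180144 219.82846992  74.88366861] 99.64780964905583 18.955151236800475
```

View pics/crop1.png

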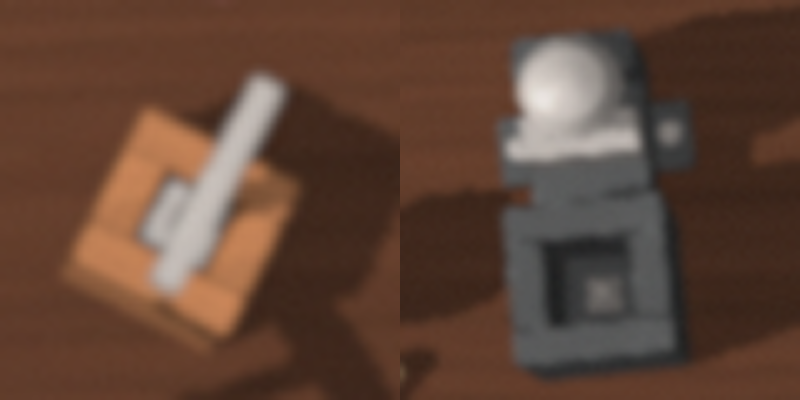

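The crop confirms the steel T-key in the wooden stand, and the open shaft with the light screw pilot. The two views agree on bar height (about 190 top) and on the key-to-shaft offset, so I grasp now.

```bash
python3 - <<'E'
from h import *
from plant import *
import time
def st(l):
    s=bot.state();print(l,round(s["time"],2),np.round(s["ee_pos"],1),np.round(s["tcp_rot"],1),np.round(s["contact_force"],1),round(s["width"],1),round(s["grip_force"],1))
K=[540.2,-244.2]; R=[180,0,150.3]
gripper_to(60,60)
bot.goto(K+[290],R); st("above")
print(bot.line_to(K+[174.5],velocity=120,f_stop=10)); st("down")
gripper_to(0,60); st("grip")
print(bot.line_to(K+[360],velocity=150)); st("lift")
E
```

```text
above 2.7 [ 539.8 -244.8  289.8] [-180.    -0.   150.2] [-0.3  0.2 -0.6] 59.8 0.0
False
down 3.81 [ 540.5 -244.4  175.2] [-1.800e+02  1.000e-01  1.503e+02] [ 0.1 -0.2  0.3] 59.9 0.0
grip 4.58 [ 540.2 -244.3  174.5] [-180.     0.   150.3] [-0.  -0.5  0. ] 15.3 60.0
False
lift 5.97 [ 539.9 -244.   359. ] [-1.800e+02 -1.000e-01  1.503e+02] [-0.2  0.5 -5.2] 15.3 60.0
```

```bash
python3 - <<'E'
from h import *
from plant import *
C=[503.5,221.5]
bot.line_to([540,0,370],[180,0,210],velocity=300)
bot.line_to(C+[370],[180,0,265],velocity=250)
bot.line_to(C+[315],velocity=150);bot.dwell(.3)
s=bot.state();print(s["time"],s["ee_pos"],s["tcp_rot"],s["contact_force"],s["qpos"])
im=[]
for n in("top","side"):
    s=vision.snapshot(n);np.savez(n+"1.npz",**s);w=cloud(s)
    b=sel(w,C,75,290+19,340);print(n,"bar",len(b),len(b) and (rect(b),b.mean(0)))
    b=sel(w,C,45,156,188);print("foot",len(b),len(b) and (rect(b),b.mean(0),b.min(0),b.max(0)))
    b=sel(w,C,45,200,290);print("shank",len(b),len(b) and (rect(b),b.mean(0)))
    # project nominal foot bottom centre / shaft mouth
    for p in([*C,152.5],[*C,120]):
        c=s["extrinsics"]@np.r_[p,1];print("px",s["fx"]*c[0]/c[2]+s["cx"],s["fy"]*c[1]/c[2]+s["cy"])
    i=s["color"][:,:,::-1]; u,v=int(s["fx"]*c[0]/c[2]+s["cx"]),int(s["fy"]*c[1]/c[2]+s["cy"])
    v=max(v,75);im.append(cv2.resize(i[v-75:v+45,u-60:u+60],(400,400),interpolation=2))
cv2.imwrite("pics/hov.png",np.hstack(im))
E
```

```text
9.0833 [503.70237233 221.55808214 315.69763816] [-1.79938938e+02  2.54487590e-02 -9.50026057e+01] [-0.70438835 -0.46045091 -5.04559266] [ 1.88960303e+01  1.54239020e+01  8.71723032e+01 -1.50739707e-03
  7.73376579e+01 -1.56101021e+02]
top bar 12 ((array([496.6, 169.1]), array([ 4.9, 13.1]), 85.3), array([498.18104118, 168.87552303, 328.67006128]))
foot 0 0
shank 0 0
px 180.7863721860254 219.57595441921424
px 182.16173107680288 220.84411678798935
side bar 345 ((array([498.9, 252.4]), array([50.1, 67.5]), 6.0), array([499.37094252, 250.5821466 , 327.42732378]))
foot 168 ((array([495.2, 236.6]), array([49.9, 27.4]), 38.5), array([492.85333706, 235.61800557, 172.17800139]), array([481.27833245, 211.01719011, 156.3317349 ]), array([523.21983792, 246.80829087, 187.98360692]))
shank 301 ((array([500.7, 228. ]), array([36.7, 38. ]), 84.5), array([496.85652659, 231.4967123 , 231.19602679]))
px 206.17181261710866 238.23498867789604
px 207.05894772399216 246.1801606335454
```

View pics/hov.png

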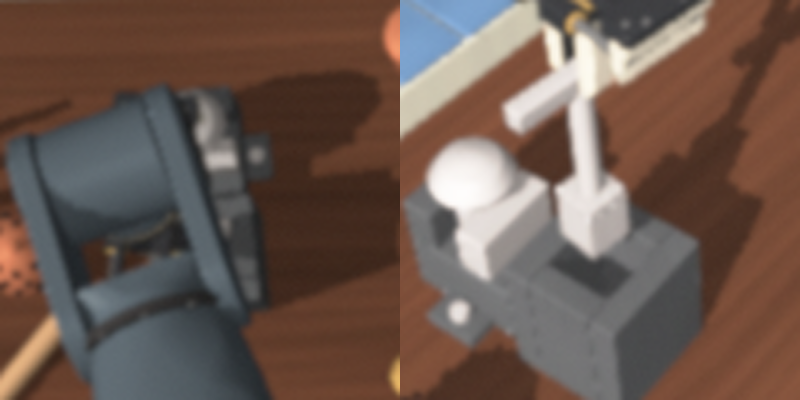

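```bash
python3 - <<'E'
from h import *
from scipy.optimize import least_squares
w=cloud(np.load("side1.npz"));C=np.array([503.5,221.5])
for z0,z1 in((198,230),(230,262)):
    p=sel(w,C,18,z0,z1)
    r=least_squares(lambda c:np.hypot(*(p[:,:2]-c).T)-9,C,loss="soft_l1");print("shank",len(p),r.x)
p=sel(w,C,30,156,192);a=np.radians(265);q=(p[:,:2]-C)@np.array([[np.cos(a),-np.sin(a)],[np.sin(a),np.cos(a)]])
# distance to square of half 17.8
def f(c):
    d=np.abs(q-c); return d.max(1)-17.8
r=least_squares(f,[0,0],loss="soft_l1");print("foot",len(p),C+np.array([[np.cos(a),-np.sin(a)],[np.sin(a),np.cos(a)]])@r.x,np.abs(r.fun).mean())
# block edges from the side view, initial and now
for n in("side0","side1","top0"):
    w=cloud(np.load(n+".npz"));b=sel(w,C,85,112,126);print(n,len(b),rect(b))
    a=np.radians(4.3);M=np.array([[np.cos(a),-np.sin(a)],[np.sin(a),np.cos(a)]])
    p=sel(w,C,85,20,114);q=(p[:,:2]-C)@M;k=np.abs(q).max(1)>45;q=q[k]
    r=least_squares(lambda c:np.abs(q-c).max(1)-54,[0,0],loss="soft_l1");print(" walls",len(q),C+M@r.x)
E
```

```text
shank 105 [501.19963316 226.34201967]
shank 69 [501.63801835 226.9465809 ]
foot 189 [502.27319792 226.83580792] 0.7395958305260303
side0 1066 (array([502.3, 223.3]), array([110.3, 109.7]), 3.7)
 walls 1195 [503.27494317 222.40961836]
side1 864 (array([500.9, 223.5]), array([110.2, 109.8]), 4.1)
 walls 1203 [503.22255253 222.3585475 ]
top0 660 (array([504.4, 220. ]), array([109.5, 108.8]), 4.9)
 walls 300 [513.04615178 220.73295851]
```

The hover view shows the key hanging upright over the mouth. The side-view fit puts the foot about 3.9 mm too far in +y relative to the block. I correct for that and descend with a force stop.

```bash
cat >> h.py <<'E'
from plant import *
def st(l=""):
    s=bot.state();print(l,round(s["time"],2),np.round(s["ee_pos"],1),np.round(s["tcp_rot"],1)[2],"F",np.round(s["contact_force"],1),"M",np.round(s["moment"],2),round(s["width"],1));return s
E
python3 - <<'E'
from h import *
C=[504.6,217.8]
bot.line_to(C+[315],velocity=60)
print(bot.line_to(C+[228],velocity=90,f_stop=8));bot.dwell(.2);st("in")
if bot.state()["ee_pos"][2]<232:
    print(bot.line_to(C+[182.5],velocity=25,f_stop=6));bot.dwell(.2);st("contact")
E
```

```text
False
in 10.75 [504.8 217.8 228.4] -95.0 F [-1.1  0.5 -5.7] M [ 0.08 -0.03  0.06] 14.9
False
contact 12.92 [504.6 217.8 182.6] -95.0 F [-0.   0.4 -5.5] M [ 0.08 -0.08  0.03] 14.9
```

```bash
python3 - <<'E'
from h import *
C=[504.6,217.8]
print(bot.line_to(C+[172],velocity=15,f_stop=6));bot.dwell(.2);st("floor")
s=vision.snapshot("side");np.savez("side2.npz",**s);w=cloud(s)
b=sel(w,C,40,100,172);p=sel(w,C,16,130,160);print(len(p))
from scipy.optimize import least_squares
print(least_squares(lambda c:np.hypot(*(p[:,:2]-c).T)-9,C,loss="soft_l1").x)
cv2.imwrite("pics/fl.png",cv2.resize(s["color"][150:290,130:290,::-1],(640,560),interpolation=2))
E
```

```text
True
floor 13.34 [504.8 217.8 182.4] -95.0 F [-0.2 -1.   7.1] M [-0.04  0.05  0.03] 15.6
49
[502.88988697 223.1075807 ]
```

View pics/fl.png

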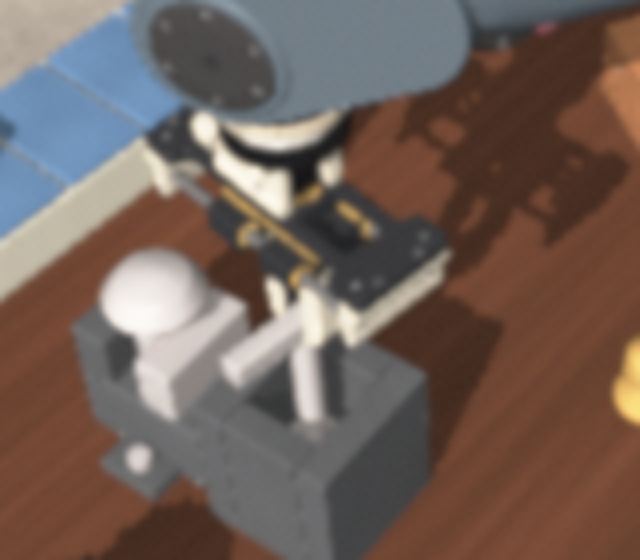

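The floor was met at TCP z 182.4, just as predicted, and the picture shows the key deep in the shaft, so the socket is fully down. Now I turn clockwise about the shaft axis.

```bash
cat >> h.py <<'E'
S=np.array([504.8,220.3]);e=-2.5
def pose(yaw,z): 
    a=np.radians(yaw);return [*(S-e*np.array([np.cos(a),np.sin(a)])),z],[180,0,yaw]
E
python3 - <<'E'
from h import *
p,R=pose(265,182.9);bot.line_to(p,R,velocity=10);st()
for y in range(255,204,-10):
    p,R=pose(y,182.9);bot.line_to(p,R,velocity=5)
    s=st(y)
    if np.hypot(*s["contact_force"][:2])>25 or abs(s["moment"][2])>.9: break
E
```

```text
13.72 [504.4 217.7 182.5] -95.0 F [ 0.7  0.5 -4.7] M [ 0.12 -0.12 -0.03] 15.7
255 14.05 [504.1 217.8 182.6] -104.8 F [ 1.2  0.3 -6.5] M [-0.11 -0.38 -0.03] 15.6
245 14.38 [503.7 218.  182.7] -114.7 F [ 1.5 -0.3 -7.5] M [-0.07 -0.32  0.  ] 15.7
235 14.7 [503.2 218.2 182.7] -124.6 F [ 0.6 -0.9 -7.7] M [-0.1  -0.24  0.05] 15.8
225 15.03 [502.9 218.5 182.7] -134.6 F [ 1.4 -1.  -8.1] M [-0.06 -0.23  0.04] 15.5
215 15.35 [502.7 218.9 182.8] -144.6 F [ 0.6 -0.2 -8.7] M [-0.02 -0.19  0.05] 15.6
205 15.68 [502.5 219.3 182.8] -154.6 F [ 1.   0.5 -8.6] M [ 0.1  -0.13  0.07] 15.8
```

```bash
python3 - <<'E'
from h import *
for y in range(195,84,-10):
    p,R=pose(y,182.4);bot.line_to(p,R,velocity=5)
    s=st(y)
    if np.hypot(*s["contact_force"][:2])>25 or abs(s["moment"][2])>.7: break
w=cloud(vision.snapshot("side"));w2=cloud(np.load("side2.npz"))
for q in(w2,w):
    b=sel(q,[630,235],45,125,165);print(len(b),b.mean(0),np.percentile(b,[2,98],axis=0))
E
```

```text
195 16.0 [502.5 219.8 182.7] -164.6 F [-0.7  0.6 -3.5] M [ 0.13  0.03 -0.  ] 15.5
185 16.32 [502.5 220.2 182.7] -174.6 F [ 0.5  0.5 -3.3] M [ 0.29  0.01 -0.  ] 15.6
175 16.65 [502.5 220.6 182.7] 175.4 F [ 0.7  1.  -2.7] M [ 0.27 -0.03  0.07] 15.6
165 16.98 [502.5 221.  182.5] 165.4 F [ 0.5  1.2 -1.7] M [ 0.38 -0.1   0.03] 15.5
155 17.3 [502.7 221.5 182.6] 155.4 F [ 1.   0.9 -1.4] M [ 0.49 -0.17  0.01] 15.3
145 17.62 [502.9 221.8 182.5] 145.4 F [ 0.1  2.  -0.7] M [ 0.51 -0.2  -0.02] 15.8
135 17.95 [503.2 222.2 182.6] 135.4 F [0.7 2.2 0.5] M [ 0.58 -0.28 -0.07] 15.9
125 18.27 [503.6 222.4 182.6] 125.4 F [1.  2.9 0.4] M [ 0.65 -0.38  0.02] 15.1
115 18.6 [503.9 222.6 182.6] 115.4 F [1.2 2.3 0.7] M [ 0.68 -0.47  0.04] 15.7
105 18.93 [504.3 222.7 182.6] 105.4 F [0.6 1.6 3.6] M [ 0.45 -0.47  0.95] 15.5
429 [626.36603633 238.7761699  138.33855781] [[600.87322544 205.08279127 126.51875652]
 [658.99754071 264.69015955 147.84099342]]
429 [626.29957892 239.00136873 138.41123051] [[601.59174744 207.79385074 126.2217829 ]
 [657.51530298 265.95367869 148.00796755]]
```

```bash
python3 - <<'E'
from h import *
p,R=pose(102,182.4);bot.line_to(p,R,velocity=5);st("stop")
s=vision.snapshot("side");np.savez("side3.npz",**s)
a=np.load("side1.npz")["color"][170:290,130:260,::-1];b=s["color"][170:290,130:260,::-1]
cv2.imwrite("pics/cmp.png",np.hstack([cv2.resize(x,(400,370),interpolation=2) for x in(a,b)]))
E
```

```text
stop 19.23 [504.3 222.7 182.6] 102.3 F [0.8 1.9 4.4] M [ 0.32 -0.3   1.44] 15.6
```

View pics/cmp.png

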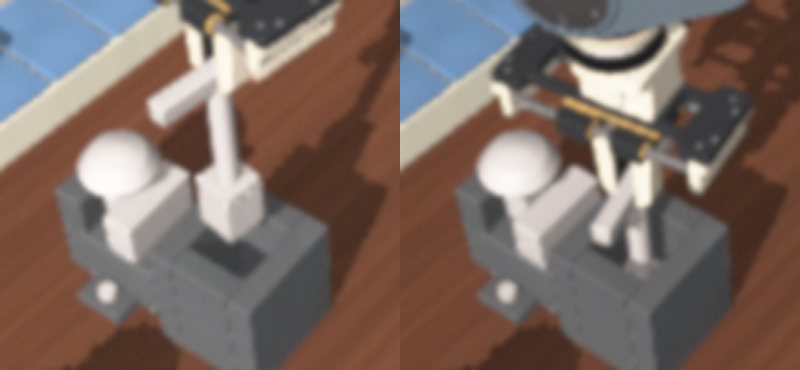

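The comparison shows the jaw moved about 10 mm off the stake towards the shaft, so the screw is at its stop. I relax the torque within the play, release and retreat.

```bash
python3 - <<'E'
from h import *
p,R=pose(113,182.4);bot.line_to(p,R,velocity=5);st("relax")
gripper_to(45);bot.dwell(.3);st("open")
p[2]=300;bot.line_to(p,velocity=80);st("up")
bot.line_to([400,0,350],velocity=250);bot.dwell(.3)
im=[];C=[504.5,220.3]
for n in("side","top"):
    s=vision.snapshot(n);w=cloud(s);b=sel(w,C,75,172,215);print(n,rect(b),np.percentile(b[:,2],[5,50,95]))
    u,v=(207,225) if n=="side" else (184,205)
    im.append(cv2.resize(s["color"][v-60:v+60,u-60:u+60,::-1],(400,400),interpolation=2))
cv2.imwrite("pics/end.png",np.hstack(im));st()
E
```

```text
relax 19.62 [503.9 222.6 182.5] 112.8 F [0.1 2.4 4.7] M [ 0.51 -0.45  0.12] 15.5
open 20.61 [503.8 222.6 182.4] 113.0 F [-0.2 -0.4 -0.5] M [-0.07 -0.13  0.01] 44.9
up 22.23 [503.7 222.5 299.5] 113.0 F [ 0.6 -0.9  0.1] M [-0.08 -0.11 -0.05] 44.8
side (array([501.6, 222.4]), array([ 17.5, 116.9]), 22.9) [182.77239732 196.17874227 199.87102552]
top (array([503.8, 218.9]), array([ 17.8, 114.1]), 22.4) [185.26874064 197.73472858 203.94573228]
 23.77 [4.001e+02 2.000e-01 3.499e+02] 113.0 F [-0.3 -0.4  1. ] M [-0.05 -0.13 -0.  ] 45.0
```

View pics/end.png

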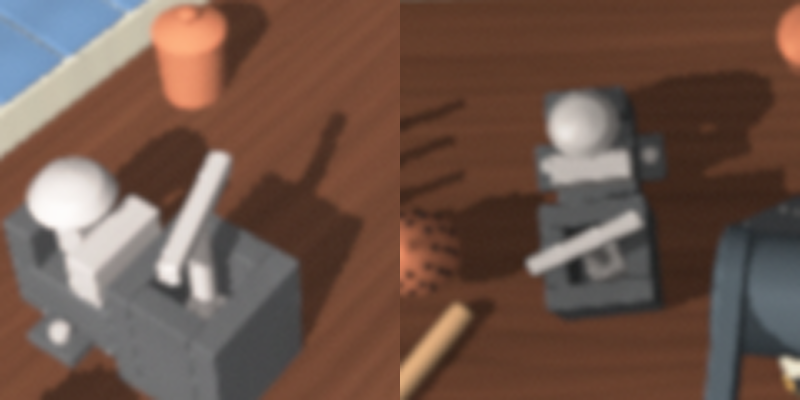

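The key stands upright on the shaft axis. Its top is at about 198 mm, which matches 20 + 179 for fully down, and nothing is touching it.

```bash
python3 -c "
from plant import *
print(close_job())"
```

```text
the job is handed in; nothing more can be done
None
```

I handed the job in at about 24 s of the 72 s. By my measurements the screw is backed off clockwise to its hard stop, and the T-key is released and stands upright and fully down on it. No verdict came back.

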